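# Unstack the kit onto the control panel

## Robot

A 6-joint arm with a two-finger parallel gripper is mounted at the origin on a cart in front of the work surface, level with it; the furniture and walls round the work are solid. World frame = base frame: x ahead of the robot, y to its left, z up, the work surface at z = 0. Lengths are in m, angles in rad, forces in N, time in s.
With the tool pointing down it reaches from about 0.3 to 0.875 m from the base axis. Payload 6.4 kg.
Tool frame: the origin (TCP) lies between the finger pads; the fingertips stand 8 mm ahead of it and the grasp point (between the pads) lies 11 mm behind it (ctrl.finger_overhang is the distance from the TCP to the fingertips, in m); z points along the fingers, y is the line along which they close (so a half turn about z gives the same grasp; the last joint's range is limited). The gripper opens to 85 mm and grips with 20 to 120 N. Pads are 22 mm wide; open, the fingers measure 114 mm over their backs; the gripper's body (76 mm by 85 mm) begins 54 mm behind the grasp point. The pads swing forward as they close: fully open they stand 13 mm farther back than shut.
Start: joints at [1.103, 0.181, 1.607, -0, 1.354, -0.206], TCP at [0.149, 0.555, 0.239] pointing down, gripper open.
Joint ranges: [-2.99, 2.99], [-0.89, 2.07], [0.3, 2.58], [-1.14, 4.28], [0, 2.63], [-3.12, 3.12]. Speed limits (rad/s): [2.57, 2.57, 3.01, 3.14, 3.14, 3.14].

## Interface

Orientations are given as a unit quaternion [w, x, y, z].
In Python, from bench import ctrl, camera gives the robot as it stands.
- The arm moves only by the shell command python3 -m pendant 'ROWS' [OPENING]. ROWS is JSON, a list of rows, each a list of 6 numbers: the shift along the world's x, y, z normalised to -1 to 1, where 1 is 200 mm, then the turn, a rotation vector about the world's x, y, z normalised to -1 to 1, where 1 is pi/2 rad. In form: [[dx, dy, dz, rx, ry, rz], ...]. A call has exactly 10 rows; each row shifts and turns the commanded pose from where the row before left it; what a row does not reach is not made up. A row lasts 1/8 s, in which the tool goes at most 62.5 mm and 10.7 degrees, less where a joint would pass 70% of its speed; a pose out of reach is approached as far as the arm can. A call with a number of a shift or a turn outside -1 to 1 is refused whole. A call with a gripper value outside its range is refused whole. OPENING is the opening, from -1 (shut) to 1 (fully open), set as the call begins (- or left out, the last holds). The fingers move at their own pace and stop on an object; the grip force is fixed at half the most. Time passes only in rows, so rows that do not move let the fingers close, or fill a call up. It gives the time, the measured TCP pose, the force, the opening and the grip force at its end, in the units of the state.
- ctrl.get_obs(): the state, without advancing time (a new reading comes with each control period).
- camera(name): name is "scene" or "top" or "wrist"; returns a dict with "color" (400x640x3 uint8, blue, green, red), "fx", "fy", "cx", "cy" (pixels), "xyz" and "rotation" of the camera in the world; the wrist camera has in their place "hand_eye" (4x4, takes a point from camera to tool coordinates, whose origin is the TCP and whose axes are the flange's). Camera axes: x right, y down, z forward; pixel columns grow to the right and rows downward; lengths in m; the calibration is good to about 2 mm. A picture is of the moment at which its call begins: read the wrist's pose just before it. There is no depth.
- ctrl.hand_in(): hands the job in; it is judged then, once.
The state is a dict: "time_s": time; "q": joint angles; "dq": joint speeds; "joint_efforts": joint torques, N m; "eef_pos": TCP position; "eef_rot": TCP orientation; "wrist_force": force on the tool from outside, world axes, zero at the start; "torque": the same for the moment, N m; "opening": opening from 0.0 (shut) to 1.0 (fully open); "grasp_force": force on a finger pad.
Only numpy, scipy, OpenCV 4.12 (cv2) and the standard library are available. Lean on these libraries where they do the work, as an engineer would, in place of code of your own. Each camera call takes 0.05 s, during which the arm holds its last target. There are 200 camera calls.

## Task

The parts for this control panel were delivered piled up on their carton of spare fuses. Take the pile apart from the top and set each part upright and squarely in its own seat on the panel: the contactor on the rimmed pad with its foot the same way round as the pad, the ceramic fuse on the fuse base between the two copper terminals, the finned converter down in the aluminium cradle, and the carton in the steel tray. Put every part down without dropping or toppling it, and let go of it.

Things in the scene. Friction and masses are not known exactly. Their poses are not given: they have to be found in the camera images.
- contactor_mid (a point): DC contactor: black round body 56 mm across on a flat foot 60 mm (x) by 70 mm (y), 6 mm thick, two studs on top; 74 mm high, 0.38 kg. Starts upright on one end of the converter. Grip the round body, solid from 6 to 62 mm above the underside. Point: on its axis, 37 mm above the underside; z up.
- fuse_mid (a point): Bolt-down fuse: white ceramic body 22 mm (x) by 44 mm (y) by 22 mm high, a flat metal blade out of each end, 102 mm long over the blades (y); 0.06 kg. Starts lying across the other end of the converter. Grip the body across its 22 mm width (along x). Point: its centre, 11 mm above the underside; z up.
- converter_mid (a point): Converter: black finned block 52 mm (x) by 150 mm (y) by 30 mm high, 0.22 kg. Starts lying crosswise on the carton, with the contactor and the fuse on it. Grip it across its 52 mm width (along x). Point: its centre, 15 mm above the underside; z (fins) up.
- carton_mid (a point): Small closed, rigid brown carton 69 mm (x) by 112 mm (y) by 62 mm high, 0.11 kg, standing on the bench at the bottom of the pile. Grip it across its 69 mm width (along x). Point: its centre, 31 mm above the underside; z up.
- contactor_spot (a point): Contactor's seat, fixed on the panel: black plastic pad 84 mm (x) by 94 mm (y); a low rim stands 4 mm above a flat pocket floor of 76 by 86 mm. Point: middle of the pocket floor, where the middle of the contactor's underside belongs, the foot's 70 mm side along y; z up.
- fuse_spot (a point): Fuse's seat, fixed on the panel: black fuse base 46 mm (x) by 124 mm (y), its flat middle ledge 42 by 59 mm between two copper blocks at y = +40 and -40 mm that stand 8.5 mm above the ledge, 60 mm apart inside. Point: middle of the ledge, where the middle of the fuse's underside belongs, blades along y over the copper; z up.
- converter_spot (a point): Converter's seat, fixed on the panel: aluminium cradle 78 mm (x) by 174 mm (y), a bearer at each end, open in the middle. Lugs and end walls at the ends only (53 to 87 mm out along y) stand 12 mm above the bearers; clear inside 68 by 166 mm. Point: midway between the bearers at their top height, where the middle of the converter's underside belongs, long side along y; z up.
- carton_spot (a point): Carton's seat, fixed on the panel: dark steel sheet tray, inside 85 mm (x) by 128 mm (y); walls 19 mm above its floor at ends and corners, only 3 mm in the middle 74 mm of the long sides, where the fingers go. Point: middle of the tray floor, where the middle of the carton's underside belongs, its 112 mm side along y; z up.
- panel: Grey mounting panel fixed flat on the bench, 474 mm (x) by 236 mm (y, away from the robot), 12 mm thick, a grey slotted wiring duct along its far edge (top 46 mm above the bench). The four seats stand in a row along x, about 112 mm between middles, order changing, axes within 0.04 rad of the panel's. Origin: on the bench under the middle of the row, z up.
Mind the look-alikes: they are no part of the job. Of the things that look like the part that bears fuse_mid, the smaller one is meant.

How it is judged:
At the end, for the whole second after the job is handed in: Contactor, fuse, converter and carton each stand in their own seat: the middle of the underside within 10 mm of the seat's point along each of the seat's two axes and within 3 mm of its height, long side along the seat's long side (y) within 0.25 rad, upright within 0.05 rad, released and at rest (x of contactor_mid in the frame of contactor_spot between -0.01 and 0.01 m and y of contactor_mid in the frame of contactor_spot between -0.01 and 0.01 m and z of contactor_mid in the frame of contactor_spot between 0.034 and 0.04 m and angle between the y axis of contactor_mid and the y axis of contactor_spot, either way round below 0.25 rad and angle between each of contactor_mid, fuse_mid, converter_mid, carton_mid's own z axis and vertical below 0.05 rad and linear speed of each of contactor, fuse, converter, carton below 0.02 m/s and angular speed of each of contactor, fuse, converter, carton below 0.2 rad/s and x of fuse_mid in the frame of fuse_spot between -0.01 and 0.01 m and y of fuse_mid in the frame of fuse_spot between -0.01 and 0.01 m and z of fuse_mid in the frame of fuse_spot between 0.008 and 0.014 m and angle between the y axis of fuse_mid and the y axis of fuse_spot, either way round below 0.25 rad and x of converter_mid in the frame of converter_spot between -0.01 and 0.01 m and y of converter_mid in the frame of converter_spot between -0.01 and 0.01 m and z of converter_mid in the frame of converter_spot between 0.012 and 0.018 m and angle between the y axis of converter_mid and the y axis of converter_spot, either way round below 0.25 rad and x of carton_mid in the frame of carton_spot between -0.01 and 0.01 m and y of carton_mid in the frame of carton_spot between -0.01 and 0.01 m and z of carton_mid in the frame of carton_spot between 0.028 and 0.034 m and angle between the y axis of carton_mid and the y axis of carton_spot, either way round below 0.25 rad); the robot touches nothing.
It fails at once if a part is dropped (not touched by the fingers and faster than 0.7 m/s, a free fall of about 25 mm) ((contact force between the fingers and contactor below 0.05 N and linear speed of contactor above 0.7 m/s) or (contact force between the fingers and fuse below 0.05 N and linear speed of fuse above 0.7 m/s) or (contact force between the fingers and converter below 0.05 N and linear speed of converter above 0.7 m/s) or (contact force between the fingers and carton below 0.05 N and linear speed of carton above 0.7 m/s)).
It fails at once if a part is toppled (tilted by more than 0.7 rad) (angle between any of contactor_mid, fuse_mid, converter_mid, carton_mid's own z axis and vertical above 0.7 rad).
It also fails if it takes over 118 s, if anything falls off the work surface, if the arm or the gripper's body presses on something with over 40 N, if the wrist force passes 120 N, or if a joint passes its speed limit or range.

## Working session

There is one attempt and no reset: what is moved stays moved. The work goes in short steps, Python scripts to look and compute and a shell command to move; the robot and the scene stay as the last step left them, time stands still between calls to the robot, and variables do not carry over. Pictures are saved under pics/ and viewed, at most 14 in all, crops included, and the job is handed in when it is done.

```bash
mkdir -p pics; ls; python3 - <<'E'
from bench import ctrl,camera
import cv2
print(ctrl.get_obs())
for n in ["scene","top","wrist"]:
    c=camera(n); cv2.imwrite(f"pics/{n}0.png",c["color"])
    print(n,{k:v for k,v in c.items() if k!="color"})
print(ctrl.finger_overhang)
E
```

```text
pics
{'time_s': 0.0, 'q': array([ 1.10269070e+00,  1.81563914e-01,  1.60801722e+00, -2.34529457e-05,
        1.35382502e+00, -2.06295716e-01]), 'dq': array([-0.00090944, -0.00165162, -0.00086797,  0.00104377,  0.00010755,
       -0.00284094]), 'joint_efforts': array([-3.15775236e-03, -4.44883239e+01, -3.51322961e+01, -4.89334252e-04,
        9.37219273e-03, -6.31889634e-06]), 'eef_pos': array([0.14855908, 0.55490381, 0.23836685]), 'eef_rot': array([-2.89191548e-04,  1.30528843e-01,  9.91444098e-01, -8.59476049e-04]), 'wrist_force': array([-0.60272065,  0.09435398,  0.31127629]), 'torque': array([-0.03259867,  0.03090014,  0.01487942]), 'grasp_force': 0.0, 'opening': 1.0010979341020592}
scene {'fx': 443.07479891156964, 'fy': 443.07479891156964, 'cx': 308.73125275406596, 'cy': 196.6953605692273, 'xyz': array([-0.01968866, -0.72946564,  0.87323603]), 'rotation': array([-0.41475654,  0.8524199 , -0.28785676,  0.13599931])}
top {'fx': 475.038333165055, 'fy': 475.038333165055, 'cx': 324.78788702902597, 'cy': 198.22480018671294, 'xyz': array([0.39857525, 0.0584362 , 1.32967799]), 'rotation': array([-0.04294895,  0.70930751, -0.70295896,  0.02978153])}
wrist {'fx': 341.10762110116815, 'fy': 341.10762110116815, 'cx': 321.22167246345055, 'cy': 199.0862641321785, 'hand_eye': array([[-2.63516959e-04, -9.56106265e-01, -2.93020034e-01,
         7.52803811e-02],
       [ 9.99999077e-01,  1.38525251e-04, -1.35131230e-03,
         2.05618933e-04],
       [ 1.33258883e-03, -2.93020119e-01,  9.56105347e-01,
        -1.34551624e-01],
       [ 0.00000000e+00,  0.00000000e+00,  0.00000000e+00,
         1.00000000e+00]])}
0.008
```

View pics/top0.png

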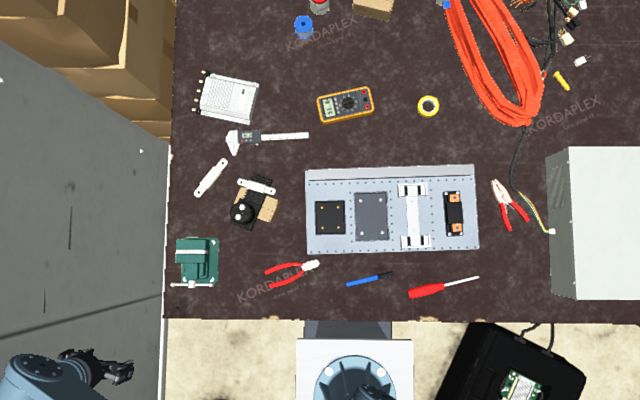

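View pics/scene0.png

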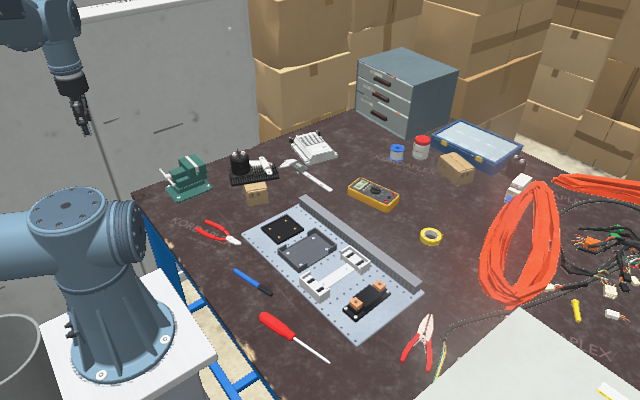

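The top view shows the pile at about (255,203) and the seats from left to right: pad (330,217), tray (371,216), cradle (413,215), fuse base (454,212). I'll zoom in on both.

```bash
cat > h.py <<'E'
import numpy as np,cv2
from scipy.spatial.transform import Rotation as R
from bench import ctrl,camera
def Rq(q): return R.from_quat([q[1],q[2],q[3],q[0]])
def snap(name,fn=None,crop=None,k=1):
    o=ctrl.get_obs(); c=camera(name)
    if name=="wrist":
        T=np.eye(4);T[:3,:3]=Rq(o["eef_rot"]).as_matrix();T[:3,3]=o["eef_pos"];T=T@c["hand_eye"];c["R"],c["t"]=T[:3,:3],T[:3,3]
    else: c["R"],c["t"]=Rq(c["rotation"]).as_matrix(),np.array(c["xyz"])
    c["o"]=o
    if fn:
        im=c["color"]
        if crop: x0,y0,x1,y1=crop; im=im[y0:y1,x0:x1]
        cv2.imwrite("pics/"+fn,cv2.resize(im,None,fx=k,fy=k,interpolation=cv2.INTER_CUBIC))
        np.savez("pics/"+fn+".npz",R=c["R"],t=c["t"],K=[c[a] for a in("fx","fy","cx","cy")],crop=[*(crop[:2] if crop else(0,0)),k])
    return c
def px(fn,u,v,z):
    "picture pixel (as viewed) -> world at height z"
    d=np.load("pics/"+fn+".npz");fx,fy,cx,cy=d["K"];x0,y0,k=d["crop"]
    u=(u+.5)/k-.5+x0;v=(v+.5)/k-.5+y0
    r=d["R"]@np.array([(u-cx)/fx,(v-cy)/fy,1]);return d["t"]+r*(z-d["t"][2])/r[2]
def tool():
    o=ctrl.get_obs();M=Rq(o["eef_rot"]).as_matrix()
    return o["eef_pos"].round(4),"closing-axis yaw deg",np.degrees(np.arctan2(M[1,1],M[0,1])).round(2),"z",M[:,2].round(3)
E
python3 - <<'E'
from h import *
snap("top","topA.png",(295,155,490,260),4)
snap("top","topB.png",(180,150,300,240),6)
print(tool())
E
```

```text
(array([0.1487, 0.5552, 0.2389]), 'closing-axis yaw deg', np.float64(75.0), 'z', array([-0.   , -0.001, -1.   ]))
```

View pics/topA.png

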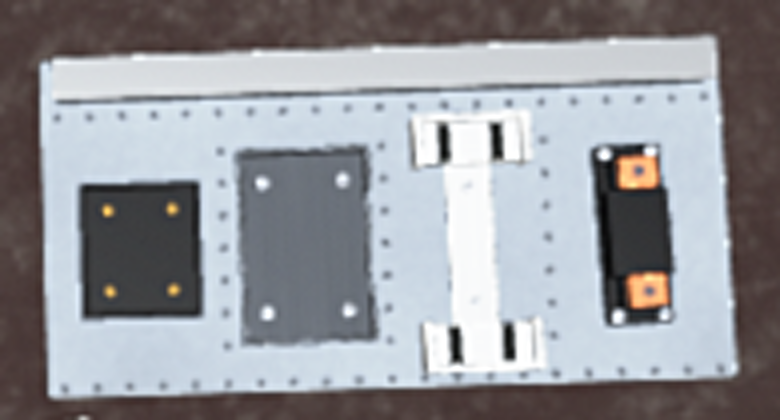

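View pics/topB.png

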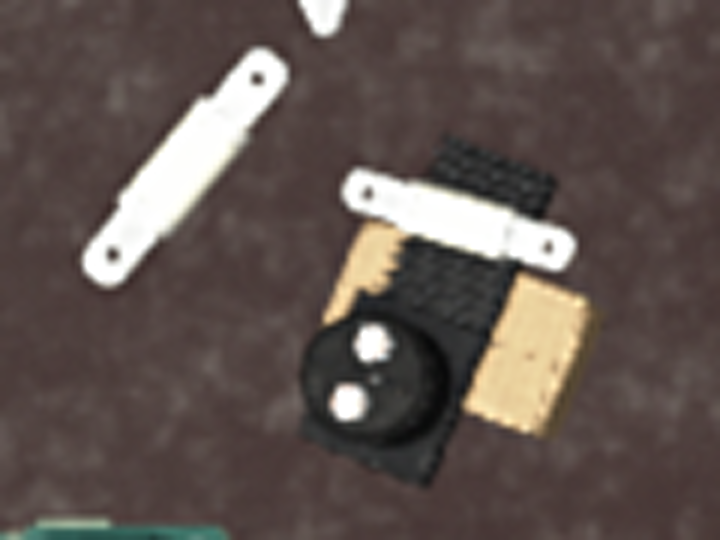

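The fuse in the pile is (460,220) in topB. It is to be compared with the loose one at (185,170). The contactor is at about (370,375), on the lower-left end of the converter, and the carton is beneath.

```bash
python3 - <<'E'
from h import *
A="topA.png";B="topB.png"
p=lambda f,u,v,z:px(f,u,v,z)[:2].round(4)
print("pad screws",[p(A,*a,.024) for a in[(109,210),(172,209),(110,291),(173,290)]], p(A,141,250,.024))
print("tray screws",[p(A,*a,.016) for a in[(263,183),(343,180),(268,313),(349,310)]],p(A,306,246,.016))
print("cradle corners",[p(A,*a,.03) for a in[(412,113),(529,112),(425,371),(543,369)]])
print("fuse base",[p(A,*a,.03) for a in[(638,172),(649,291)]],[p(A,*a,.02) for a in[(604,155),(652,151),(619,316),(667,315)]])
print("duct ends top",p(A,48,60,.046),p(A,717,38,.046),"near edge",p(A,50,397,.012),p(A,738,375,.012))
print("contactor",p(B,368,373,.154),"studs",p(B,371,341,.166),p(B,347,402,.166))
f=[p(B,*a,.103) for a in[(367,193),(548,246)]];print("fuse holes",f,np.linalg.norm(f[0]-f[1]))
f=[p(B,*a,.012) for a in[(257,78),(112,255)]];print("loose holes",np.linalg.norm(f[0]-f[1]))
print("conv corners",[p(B,*a,.122) for a in[(447,135),(556,182)]],p(B,430,487,.122),p(B,305,430,.122))
print("carton top corners",[p(B,*a,.062) for a in[(590,300),(545,435)]])
E
```

```text
pad screws [array([0.5086, 0.0912]), array([0.5096, 0.0478]), array([0.4528, 0.09  ]), array([0.4539, 0.0467])] [0.4811 0.0689]
tray screws [array([ 0.5289, -0.0152]), array([ 0.5315, -0.0706]), array([ 0.439 , -0.0189]), array([ 0.4415, -0.0746])] [ 0.4854 -0.045 ]
cradle corners [array([ 0.5768, -0.1167]), array([ 0.5781, -0.197 ]), array([ 0.4003, -0.1245]), array([ 0.4024, -0.2043])]
fuse base [array([ 0.5372, -0.2708]), array([ 0.4559, -0.2768])] [array([ 0.5499, -0.2502]), array([ 0.5529, -0.2832]), array([ 0.439 , -0.2586]), array([ 0.44  , -0.2913])]
duct ends top [0.6093 0.1335] [ 0.6276 -0.3219] near edge [0.3799 0.1309] [ 0.3997 -0.3411]
contactor [0.4844 0.2894] studs [0.4967 0.2862] [0.4715 0.2954]
fuse holes [array([0.5667, 0.3021]), array([0.5441, 0.2226])] 0.08264992437988068
loose holes 0.1066941891576106
conv corners [array([0.5895, 0.2645]), array([0.5694, 0.2172])] [0.4385 0.268 ] [0.4622 0.3219]
carton top corners [array([0.5247, 0.2087]), array([0.4641, 0.2276])]
```

The pile fuse measures 83 mm between holes against 107 mm for the loose one, so the pile fuse is the smaller one that's meant. Going above the contactor for a close look.

```bash
python3 -m pendant '[[0.21,-0.16,0.06,0,0,-0.01],[0.21,-0.16,0.06,0,0,-0.01],[0.21,-0.16,0.06,0,0,-0.01],[0.21,-0.16,0.06,0,0,-0.01],[0.21,-0.16,0.06,0,0,-0.01],[0.21,-0.16,0.05,0,0,-0.01],[0.21,-0.16,0,0,0,-0.01],[0.21,-0.16,0,0,0,0],[0,-0.05,0,0,0,0],[0,0,0,0,0,0]]' 1
python3 - <<'E'
from h import *
print(tool()); snap("wrist","w1.png")
E
```

```text
time_s: 1.5
eef_pos: [0.4845, 0.289, 0.309]
eef_rot: [-0.001, 0.185, 0.983, -0.0]
wrist_force: [-0.4, 0.9, -0.2]
opening: 1.0
grasp_force: 0.0
(array([0.4845, 0.289 , 0.309 ]), 'closing-axis yaw deg', np.float64(68.62), 'z', array([-0.001,  0.   , -1.   ]))
```

View pics/w1.png

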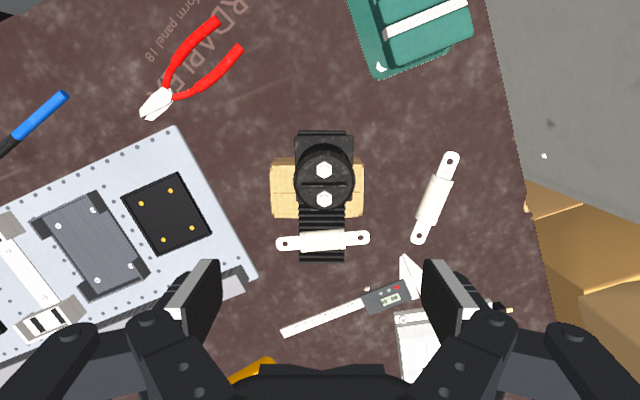

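The wrist view shows the contactor with its studs at (324,169) and (324,199). Its foot is about 57 px wide across the fingers and 72 px along, so the 70 mm side runs along the converter. The fuse is at (323,241) with holes at (282,244) and (364,238).

```bash
python3 - <<'E'
from h import *
w=lambda u,v,z:px("w1.png",u,v,z)[:2].round(4)
print("studs mid",w(324,169,.166),w(324,199,.166),"foot edges",w(296,135,.098),w(352,135,.098))
print("fuse holes",w(282,244,.103),w(364,238,.103),"body",w(304,242,.114),w(340,240,.114))
print("conv far corners",w(300,261,.122),w(344,261,.122))
print("carton corners",w(271,218,.062),w(363,218,.062))
E
```

```text
studs mid [0.4699 0.2968] [0.4942 0.2874] foot edges [0.441  0.2784] [0.4614 0.3307]
fuse holes [0.5433 0.2197] [0.5691 0.3051] body [0.5455 0.2452] [0.5571 0.2813]
conv far corners [0.5607 0.2349] [0.5774 0.2777]
carton corners [0.5231 0.2092] [0.5629 0.3111]
```

```bash
python3 -m pendant '[[-0.01,0.01,-0.2,0,0,0],[0,0,-0.2,0,0,0],[0,0,-0.2,0,0,0],[0,0,-0.15,0,0,0],[0,0,-0.1,0,0,0],[0,0,-0.06,0,0,0],[0,0,-0.04,0,0,0],[0,0,0,0,0,0],[0,0,0,0,0,0],[0,0,0,0,0,0]]' 1
python3 -m pendant '[[0,0,0,0,0,0],[0,0,0,0,0,0],[0,0,0,0,0,0],[0,0,0,0,0,0],[0,0,0,0,0,0],[0,0,0,0,0,0],[0,0,0,0,0,0],[0,0,0,0,0,0],[0,0,0,0,0,0],[0,0,0,0,0,0]]' -1
```

```text
time_s: 2.8
eef_pos: [0.4833, 0.2916, 0.1201]
eef_rot: [0.001, 0.185, 0.983, 0.0]
wrist_force: [-0.1, -0.3, 0.0]
opening: 1.001
grasp_force: 0.0
time_s: 4.05
eef_pos: [0.4833, 0.2917, 0.1199]
eef_rot: [0.001, 0.185, 0.983, 0.0]
wrist_force: [-0.2, 0.2, 5.6]
opening: 0.638
grasp_force: 64.4
```

```bash
python3 -m pendant '[[0,0,0.05,0,0,0],[0,0,0.1,0,0,0],[0,0,0.15,0,0,0],[0,0,0.15,0,0,0],[0,0,0.15,0,0,0],[0,0,0.05,0,0,0],[0,0,0,0,0,0],[0,-0.05,0,0,0,0.03],[0,-0.1,0,0,0,0.04],[0,-0.15,0,0,0,0.04]]' -1
python3 -m pendant '[[0,-0.15,0,0,0,0.04],[0,-0.15,0,0,0,0.04],[0,-0.15,0,0,0,0.03],[0,-0.15,0,0,0,0.03],[-0.01,-0.12,0,0,0,0],[0,-0.07,0,0,0,0],[0,-0.025,0,0,0,0],[0,0,0,0,0,0],[0,0,0,0,0,0],[0,0,0,0,0,0]]' -1
python3 - <<'E'
from h import *
print(tool()); snap("wrist","w2.png")
E
```

```text
time_s: 5.3
eef_pos: [0.4815, 0.2309, 0.2469]
eef_rot: [-0.002, 0.098, 0.995, -0.001]
wrist_force: [0.3, -0.3, -2.4]
opening: 0.635
grasp_force: 63.9
time_s: 6.55
eef_pos: [0.4808, 0.069, 0.2493]
eef_rot: [0.0, -0.011, 1.0, 0.0]
wrist_force: [-0.1, 1.0, -4.1]
opening: 0.633
grasp_force: 64.0
(array([0.4808, 0.069 , 0.2493]), 'closing-axis yaw deg', np.float64(91.25), 'z', array([ 0.,  0., -1.]))
```

View pics/w2.png

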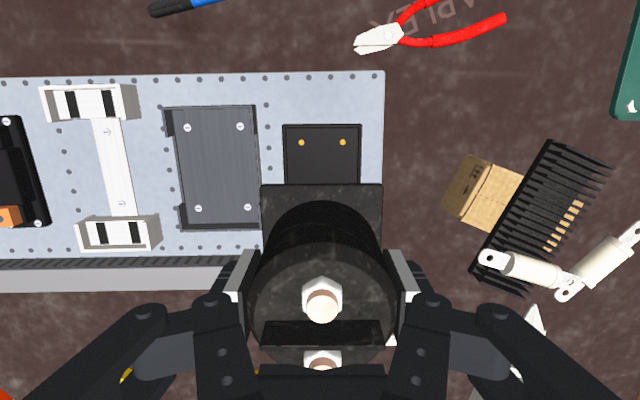

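The pad's near edge shows at (283,125) to (361,125) and its screws at (301,142) and (342,142). The held foot's near edge runs from (261,185) to (383,184).

```bash
python3 - <<'E'
from h import *
w=lambda u,v,z:px("w2.png",u,v,z)[:2].round(4)
for z in(.016,.022,.028): print(z,"pad",w(301,142,z),w(342,142,z),"edge",w(283,125,z),w(361,125,z))
print("foot",w(261,185,.2274),w(383,184,.2274))
for z in(.012,.02):print(z,"tray scr",[w(*a,z) for a in[(187,129),(240,127),(198,208),(247,206)]])
print("cradle",[w(*a,.03) for a in[(40,87),(134,85),(75,250),(160,247)]])
print("pile: conv",w(555,140,.092),w(613,165,.092),w(472,270,.092),"fuse",w(488,257,.103),w(565,293,.103))
for z in(.016,.022,.028):
  print(z,"top",[px("topA.png",*a,z)[:2].round(4) for a in[(110,291),(173,290)]])
E
```

```text
0.016 pad [0.4546 0.0466] [0.4537 0.0906] edge [0.4372 0.0275] [0.4354 0.11  ]
0.022 pad [0.4538 0.0469] [0.4529 0.0902] edge [0.4366 0.0281] [0.4349 0.1093]
0.028 pad [0.453  0.0473] [0.4521 0.0898] edge [0.4361 0.0288] [0.4344 0.1086]
foot [0.4471 0.0399] [0.4454 0.0976]
0.012 tray scr [array([ 0.4439, -0.076 ]), array([ 0.4406, -0.019 ]), array([ 0.5332, -0.0717]), array([ 0.5296, -0.0153])]
0.02 tray scr [array([ 0.4431, -0.0729]), array([ 0.4398, -0.0172]), array([ 0.5305, -0.0687]), array([ 0.5269, -0.0135])]
cradle [array([ 0.4044, -0.2103]), array([ 0.4005, -0.1172]), array([ 0.5806, -0.2092]), array([ 0.5747, -0.112 ])]
pile: conv [0.4381 0.2666] [0.4585 0.3216] [0.5626 0.2147] fuse [0.5432 0.2217] [0.5788 0.3001]
0.016 top [array([0.4531, 0.0902]), array([0.4542, 0.0467])]
0.022 top [array([0.4529, 0.09  ]), array([0.4539, 0.0467])]
0.028 top [array([0.4526, 0.0899]), array([0.4537, 0.0468])]
```

```bash
python3 -m pendant '[[0,0,-0.1,0,0,0],[0,0,-0.15,0,0,0],[0,0,-0.2,0,0,0],[0,0,-0.2,0,0,0],[0,0,-0.12,0,0,0],[0,0,-0.08,0,0,0],[0,0,-0.05,0,0,0],[0,0,-0.04,0,0,0],[0,0,-0.03,0,0,0],[0,0,-0.01,0,0,0]]' -1
python3 -m pendant '[[0,0,-0.0025,0,0,0],[0,0,-0.0025,0,0,0],[0,0,-0.0025,0,0,0],[0,0,-0.0025,0,0,0],[0,0,-0.0025,0,0,0],[0,0,-0.0025,0,0,0],[0,0,-0.0025,0,0,0],[0,0,-0.0025,0,0,0],[0,0,0,0,0,0],[0,0,0,0,0,0]]' -1
```

```text
time_s: 7.85
eef_pos: [0.481, 0.0684, 0.0533]
eef_rot: [0.0, -0.01, 1.0, -0.0]
wrist_force: [-0.2, 0.2, -3.6]
opening: 0.636
grasp_force: 64.1
time_s: 9.1
eef_pos: [0.4808, 0.0684, 0.0493]
eef_rot: [0.0, -0.011, 1.0, -0.0]
wrist_force: [-0.2, -0.6, -3.3]
opening: 0.636
grasp_force: 64.1
```

Underside at about 0.021, and no contact yet.

```bash
python3 -m pendant '[[0,0,-0.0025,0,0,0],[0,0,-0.0025,0,0,0],[0,0,-0.0025,0,0,0],[0,0,-0.0025,0,0,0],[0,0,-0.0025,0,0,0],[0,0,-0.0025,0,0,0],[0,0,0,0,0,0],[0,0,0,0,0,0],[0,0,0,0,0,0],[0,0,0,0,0,0]]' -1
```

```text
time_s: 10.35
eef_pos: [0.4808, 0.0684, 0.0466]
eef_rot: [-0.0, -0.01, 1.0, -0.0]
wrist_force: [-4.4, 0.3, 4.5]
opening: 0.636
grasp_force: 64.9
```

```bash
python3 -m pendant '[[0,0,0,0,0,0],[0,0,0,0,0,0],[0,0,0,0,0,0],[0,0,0,0,0,0],[0,0,0,0,0,0],[0,0,0,0,0,0],[0,0,0.05,0,0,0],[0,0,0.1,0,0,0],[0,0,0.2,0,0,0],[0,0,0.25,0,0,0]]' 1
python3 -m pendant '[[0,0,0.25,0,0,-0.02],[0,0.1,0.25,0,0,-0.02],[0.03,0.2,0.2,0,0,-0.03],[0.03,0.2,0,0,0,-0.03],[0.03,0.2,0,0,0,-0.03],[0.03,0.15,0,0,0,-0.03],[0.03,0.1,0,0,0,-0.02],[0,0.02,0,0,0,0],[0,0,0,0,0,0],[0,0,0,0,0,0]]' 1
python3 - <<'E'
from h import *
print(tool()); snap("wrist","w3.png")
E
```

```text
time_s: 11.6
eef_pos: [0.48, 0.0685, 0.1674]
eef_rot: [-0.001, -0.01, 1.0, 0.0]
wrist_force: [0.0, 0.3, -0.6]
opening: 0.999
grasp_force: 0.0
time_s: 12.85
eef_pos: [0.5107, 0.2616, 0.3065]
eef_rot: [0.0, 0.131, 0.991, -0.0]
wrist_force: [0.1, 0.4, 0.4]
opening: 0.999
grasp_force: 0.0
(array([0.5107, 0.2616, 0.3065]), 'closing-axis yaw deg', np.float64(74.97), 'z', array([ 0., -0., -1.]))
```

View pics/w3.png

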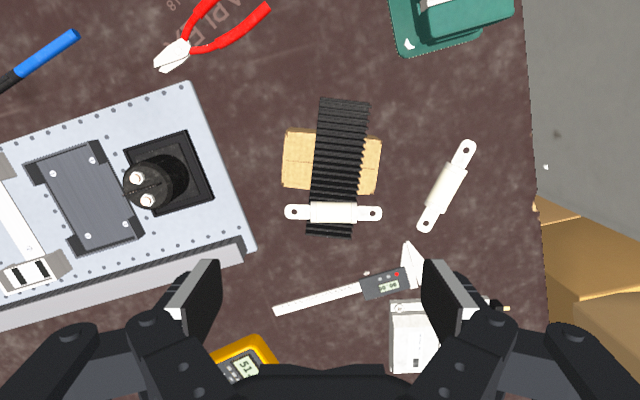

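The contactor is seated on the pad and the pile is undisturbed. The fuse holes are at (292,212) and (374,213), with the body centre at (333,212).

```bash
python3 - <<'E'
from h import *
w=lambda u,v,z:px("w3.png",u,v,z)[:2].round(4)
a,b=w(292,212,.103),w(374,213,.103);print("fuse",a,b,(a+b)/2,np.degrees(np.arctan2(*(b-a)[::-1])),"body",w(333,212,.114))
c=[w(*p,.092) for p in[(320,97),(369,101),(351,238),(306,235)]];print("conv",c,np.mean(c,0))
c=[w(*p,.062) for p in[(284,129),(282,187),(380,195),(382,140)]];print("carton",c,np.mean(c,0))
f=[(p("topB.png",367,193),p("topB.png",548,246)) for p in [lambda f,u,v:px(f,u,v,.103)]][0];print((f[0]+f[1])/2)
E
```

```text
fuse [0.5438 0.2207] [0.5671 0.3035] [0.55545 0.2621 ] 74.28334681349959 body [0.5511 0.2629]
conv [array([0.4399, 0.2791]), array([0.456 , 0.3246]), array([0.5934, 0.2733]), array([0.577, 0.226])] [0.516575 0.27575 ]
carton [array([0.4622, 0.2321]), array([0.5244, 0.2109]), array([0.563 , 0.3177]), array([0.5017, 0.3331])] [0.512825 0.27345 ]
[0.55537095 0.26232801 0.103     ]
```

```bash
python3 -m pendant '[[0.03,0,-0.05,0,0,0.1],[0.03,0,-0.05,0,0,0.11],[0.03,0,-0.05,0,0,0.11],[0.03,0,-0.05,0,0,0.11],[0.03,0,-0.05,0,0,0.11],[0.03,0,-0.05,0,0,0.11],[0.03,0,-0.05,0,0,0.11],[0.0135,0.003,-0.05,0,0,0.11],[0,0,0,0,0,0.11],[0,0,0,0,0,0.012]]' 0.1
python3 - <<'E'
from h import *
print(tool(),ctrl.get_obs()["q"].round(2))
E
```

```text
time_s: 14.15
eef_pos: [0.5556, 0.2624, 0.2263]
eef_rot: [-0.0, -0.603, 0.798, -0.0]
wrist_force: [-0.0, 1.3, -0.0]
opening: 0.548
grasp_force: 0.0
(array([0.5556, 0.2624, 0.2263]), 'closing-axis yaw deg', np.float64(164.21), 'z', array([-0., -0., -1.])) [ 0.25  0.28  1.52 -0.    1.35 -2.62]
```

```bash
python3 -m pendant '[[0,0,-0.1,0,0,0],[0,0,-0.15,0,0,0],[0,0,-0.15,0,0,0],[0,0,-0.1,0,0,0],[0,0,-0.06,0,0,0],[0,0,-0.03,0,0,0],[0,0,-0.02,0,0,0],[0,0,-0.006,0,0,0],[0,0,0,0,0,0],[0,0,0,0,0,0]]' 0.1
python3 -m pendant '[[0,0,0,0,0,0],[0,0,0,0,0,0],[0,0,0,0,0,0],[0,0,0,0,0,0],[0,0,0,0,0,0],[0,0,0,0,0,0],[0,0,0,0,0,0],[0,0,0,0,0,0],[0,0,0,0,0,0],[0,0,0,0,0,0]]' -1
```

```text
time_s: 15.4
eef_pos: [0.5558, 0.2631, 0.1036]
eef_rot: [0.0, -0.604, 0.797, -0.0]
wrist_force: [0.1, 0.6, 0.7]
opening: 0.549
grasp_force: 0.0
time_s: 16.65
eef_pos: [0.5559, 0.2631, 0.1035]
eef_rot: [0.0, -0.604, 0.797, -0.0]
wrist_force: [-0.0, -0.7, 5.5]
opening: 0.243
grasp_force: 60.0
```

```bash
python3 -m pendant '[[0,0,0.05,0,0,0],[0,0,0.1,0,0,0],[0,0,0.15,0,0,0],[0,0,0.15,0,0,0],[0,0,0.15,0,0,0],[0,0,0.1,0,0,0],[0,-0.05,0.035,0,0,0],[0,-0.1,0,0,0,-0.05],[0,-0.15,0,0,0,-0.08],[0,-0.2,0,0,0,-0.08]]' -1
python3 -m pendant '[[-0.05,-0.22,0,0,0,-0.08],[-0.05,-0.22,0,0,0,-0.08],[-0.05,-0.25,0,0,0,-0.08],[-0.05,-0.25,0,0,0,-0.08],[-0.05,-0.25,0,0,0,-0.08],[-0.05,-0.25,0,0,0,-0.08],[0,-0.25,0,0,0,-0.08],[0,-0.2,0,0,0,0],[0,-0.1,0,0,0,0],[0,-0.05,0,0,0,0]]' -1
python3 - <<'E'
from h import *
print(tool()); snap("wrist","w4.png")
E
```

```text
time_s: 17.9
eef_pos: [0.5546, 0.162, 0.2489]
eef_rot: [-0.001, -0.463, 0.886, 0.0]
wrist_force: [0.5, -0.9, -0.5]
opening: 0.244
grasp_force: 59.3
time_s: 19.15
eef_pos: [0.4949, -0.2455, 0.2493]
eef_rot: [-0.001, -0.043, 0.999, 0.001]
wrist_force: [-0.4, 0.9, -0.6]
opening: 0.236
grasp_force: 59.3
(array([ 0.4949, -0.2455,  0.2493]), 'closing-axis yaw deg', np.float64(94.92), 'z', array([-0.001,  0.001, -1.   ]))
```

View pics/w4.png

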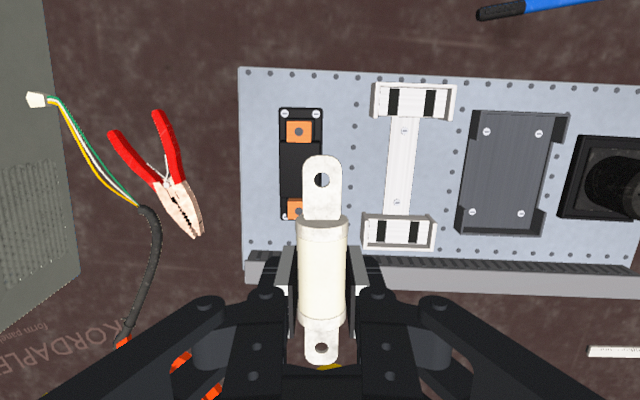

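The near copper block is at (300,132) and the base's near corners are at (279,109) and (322,108). The held fuse's holes are at (321,180) and (321,348).

```bash
python3 - <<'E'
from h import *
w=lambda u,v,z:px("w4.png",u,v,z)[:2].round(4)
a,b=w(321,180,.249),w(321,348,.249);print("held",a,b,(a+b)/2,b-a)
for z in(.02,.03): print(z,"copper",w(300,132,z),"near corners",w(279,109,z),w(322,108,z),"far left",w(281,219,z),"near block corners",w(286,121,z),w(312,120,z),w(287,143,z),w(313,142,z))
for z in(.02,.03): print("cradle lug tops",[w(*p,z+.01) for p in[(375,82),(455,85),(362,245),(434,250)]])
E
```

```text
held [ 0.453 -0.249] [ 0.5351 -0.242 ] [ 0.49405 -0.2455 ] [0.0821 0.007 ]
0.02 copper [ 0.459  -0.2708] near corners [ 0.4375 -0.294 ] [ 0.4327 -0.2498] far left [ 0.5581 -0.2857] near block corners [ 0.449  -0.2861] [ 0.4456 -0.2592] [ 0.4717 -0.2838] [ 0.4683 -0.2564]
0.03 copper [ 0.4579 -0.2703] near corners [ 0.437  -0.2928] [ 0.4323 -0.2499] far left [ 0.5543 -0.2848] near block corners [ 0.4482 -0.2852] [ 0.4449 -0.259 ] [ 0.4703 -0.2829] [ 0.4669 -0.2562]
cradle lug tops [array([ 0.4033, -0.2002]), array([ 0.3993, -0.1213]), array([ 0.5777, -0.1919]), array([ 0.5769, -0.1096])]
cradle lug tops [array([ 0.4038, -0.2016]), array([ 0.3999, -0.125 ]), array([ 0.5733, -0.1936]), array([ 0.5725, -0.1136])]
```

```bash
python3 -m pendant '[[0.0125,-0.06,-0.1,0,0,0],[0,-0.0625,-0.15,0,0,0],[0,0,-0.2,0,0,0],[0,0,-0.2,0,0,0],[0,0,-0.13,0,0,0],[0,0,-0.1,0,0,0],[0,0,-0.07,0,0,0],[0,0,-0.05,0,0,0],[0,0,-0.02,0,0,0],[0,0,0,0,0,0]]' -1
python3 - <<'E'
from h import *
print(tool()); snap("wrist","w5.png")
E
```

```text
time_s: 20.45
eef_pos: [0.4975, -0.2683, 0.0539]
eef_rot: [-0.002, -0.045, 0.999, 0.001]
wrist_force: [-30.4, 22.5, 74.1]
opening: 0.246
grasp_force: 69.1
(array([ 0.4975, -0.2683,  0.0539]), 'closing-axis yaw deg', np.float64(95.11), 'z', array([-0.004,  0.002, -1.   ]))
```

View pics/w5.png

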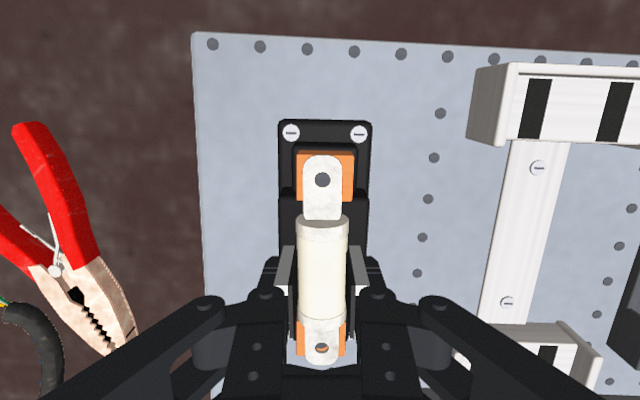

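The fuse is down on the ledge between the blocks and lined up: blade at (322,190), copper at (325,175). It's pressing with 74 N, so I'll back off before releasing.

```bash
python3 -m pendant '[[0,0,0.01,0,0,0],[0,0,0.01,0,0,0],[0,0,0.01,0,0,0],[0,0,0,0,0,0],[0,0,0,0,0,0],[0,0,0,0,0,0],[0,0,0,0,0,0],[0,0,0,0,0,0],[0,0,0,0,0,0],[0,0,0,0,0,0]]' -1
```

```text
time_s: 21.75
eef_pos: [0.4984, -0.2692, 0.0541]
eef_rot: [0.0, -0.044, 0.999, -0.0]
wrist_force: [-6.2, 4.8, 16.4]
opening: 0.241
grasp_force: 61.7
```

```bash
python3 -m pendant '[[0,0,0.006,0,0,0],[0,0,0,0,0,0],[0,0,0,0,0,0],[0,0,0,0,0,0],[0,0,0,0,0,0],[0,0,0,0,0,0],[0,0,0.05,0,0,0],[0,0,0.1,0,0,0],[0,0,0.2,0,0,0],[0,0,0.25,0,0,0]]' 0.2
python3 -m pendant '[[0,0.05,0.25,0,0,-0.03],[0,0.15,0.25,0,0,-0.03],[0,0.25,0.1,0,0,-0.03],[0,0.3,0,0,0,-0.03],[0,0.3,0,0,0,-0.03],[0,0.3,0,0,0,-0.03],[0,0.3,0,0,0,-0.03],[0,0.3,0,0,0,-0.03],[0,0.3,0,0,0,-0.03],[0,0.3,0,0,0,-0.03]]' 1
python3 -m pendant '[[0,0.15,0,0,0,0],[0,0.08,0,0,0,0],[0,0,0,0,0,0],[0,0,0,0,0,0],[0,0,0,0,0,0],[0,0,0,0,0,0],[0,0,0,0,0,0],[0,0,0,0,0,0],[0,0,0,0,0,0],[0,0,0,0,0,0]]' 1
python3 - <<'E'
from h import *
print(tool()); snap("wrist","w6.png")
E
```

```text
time_s: 23.0
eef_pos: [0.4974, -0.269, 0.1742]
eef_rot: [-0.001, -0.043, 0.999, 0.001]
wrist_force: [1.6, 0.0, 0.3]
opening: 0.6
grasp_force: 0.0
time_s: 24.25
eef_pos: [0.4977, 0.2425, 0.2944]
eef_rot: [0.001, 0.192, 0.981, 0.0]
wrist_force: [0.4, 0.8, 0.6]
opening: 0.999
grasp_force: 0.0
time_s: 25.5
eef_pos: [0.498, 0.2866, 0.2933]
eef_rot: [-0.0, 0.191, 0.982, -0.0]
wrist_force: [0.2, -0.9, 0.5]
opening: 0.998
grasp_force: 0.0
(array([0.498 , 0.2866, 0.2933]), 'closing-axis yaw deg', np.float64(67.99), 'z', array([-0., -0., -1.]))
```

View pics/w6.png

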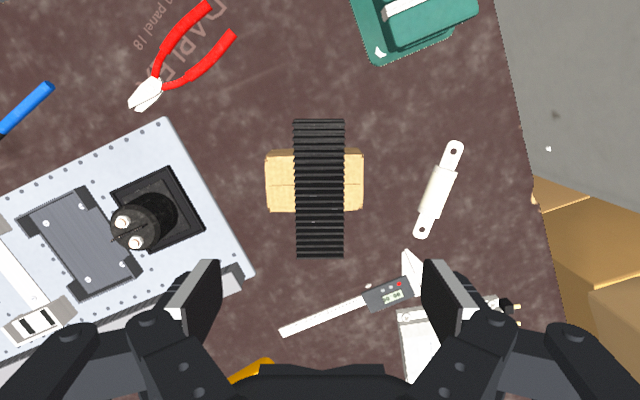

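The converter corners are at (293,119), (344,119), (344,257) and (297,257). The carton is visible underneath.

```bash
python3 - <<'E'
from h import *
w=lambda u,v,z:px("w6.png",u,v,z)[:2]
c=[w(*p,.092) for p in[(293,119),(344,119),(344,257),(297,257)]];print("conv",c,np.mean(c,0))
d=(c[2]+c[3]-c[0]-c[1])/2;print(np.linalg.norm(d),np.degrees(np.arctan2(d[1],d[0])))
c=[w(*p,.062) for p in[(265,155),(266,212),(363,210),(362,152)]];print("carton",c,np.mean(c,0))
d=(c[2]+c[3]-c[0]-c[1])/2;print(np.linalg.norm(d),np.degrees(np.arctan2(d[1],d[0])))
E
```

```text
conv [array([0.43872595, 0.28093933]), array([0.45709655, 0.32635423]), array([0.59373887, 0.27415473]), array([0.57462246, 0.22681492])] [0.51604596 0.2770658 ]
0.14627216773650237 -21.3119444464513
carton [array([0.46312738, 0.23481678]), array([0.52271709, 0.20853752]), array([0.56170531, 0.31142772]), array([0.4993083 , 0.33296136])] [0.51171452 0.27193584]
0.1073142352224583 69.49867123240088
```

```bash
python3 -m pendant '[[0.045,-0.024,-0.1,0,0,0.008],[0.045,-0.024,-0.2,0,0,0],[0,0,-0.25,0,0,0],[0,0,-0.2,0,0,0],[0,0,-0.15,0,0,0],[0,0,-0.1,0,0,0],[0,0,-0.06,0,0,0],[0,0,-0.03,0,0,0],[0,0,-0.01,0,0,0],[0,0,0,0,0,0]]' 1
python3 -m pendant '[[0,0,0,0,0,0],[0,0,0,0,0,0],[0,0,0,0,0,0],[0,0,0,0,0,0],[0,0,0,0,0,0],[0,0,0,0,0,0],[0,0,0,0,0,0],[0,0,0,0,0,0],[0,0,0,0,0,0],[0,0,0,0,0,0]]' -1
```

```text
time_s: 26.8
eef_pos: [0.5166, 0.2772, 0.0741]
eef_rot: [0.001, 0.185, 0.983, 0.0]
wrist_force: [0.5, -0.2, 0.8]
opening: 1.001
grasp_force: 0.0
time_s: 28.05
eef_pos: [0.5166, 0.2771, 0.0741]
eef_rot: [0.001, 0.185, 0.983, 0.0]
wrist_force: [-0.8, -0.5, 5.9]
opening: 0.596
grasp_force: 64.2
```

```bash
python3 -m pendant '[[0,0,0.04,0,0,0],[0,0,0.08,0,0,0],[0,0,0.15,0,0,0],[0,0,0.15,0,0,0],[0,0,0.15,0,0,0],[0,0,0.15,0,0,0],[0,-0.05,0.1,0,0,0],[-0.01,-0.1,0.06,0,0,0.03],[-0.02,-0.15,0,0,0,0.03],[-0.02,-0.18,0,0,0,0.03]]' -1
python3 -m pendant '[[-0.02,-0.2,0,0,0,0.03],[-0.02,-0.22,0,0,0,0.03],[-0.02,-0.22,0,0,0,0.03],[-0.028,-0.22,0,0,0,0.03],[0,-0.22,0,0,0,0.03],[0,-0.2,0,0,0,0.03],[0,-0.18,0,0,0,0],[0,-0.15,0,0,0,0],[0,-0.07,0,0,0,0],[0,-0.016,0,0,0,0]]' -1
python3 -m pendant '[[0,0,-0.05,0,0,0],[0,0,-0.1,0,0,0],[0,0,-0.1,0,0,0],[0,0,-0.1,0,0,0],[0,0,-0.08,0,0,0],[0,0,-0.05,0,0,0],[0,0,-0.02,0,0,0],[0,0,0,0,0,0],[0,0,0,0,0,0],[0,0,0,0,0,0]]' -1
python3 - <<'E'
from h import *
print(tool()); snap("wrist","w7.png")
E
```

```text
time_s: 29.3
eef_pos: [0.5055, 0.1797, 0.2495]
eef_rot: [-0.0, 0.114, 0.994, -0.0]
wrist_force: [0.6, -0.5, -2.4]
opening: 0.598
grasp_force: 63.4
time_s: 30.55
eef_pos: [0.488, -0.1587, 0.2492]
eef_rot: [-0.0, -0.026, 1.0, 0.0]
wrist_force: [0.1, 0.6, -2.5]
opening: 0.597
grasp_force: 63.3
time_s: 31.8
eef_pos: [0.4888, -0.1585, 0.1499]
eef_rot: [0.0, -0.026, 1.0, -0.0]
wrist_force: [1.4, 0.7, -2.8]
opening: 0.596
grasp_force: 63.3
(array([ 0.4888, -0.1585,  0.1499]), 'closing-axis yaw deg', np.float64(93.0), 'z', array([ 0.001, -0.001, -1.   ]))
```

View pics/w7.png

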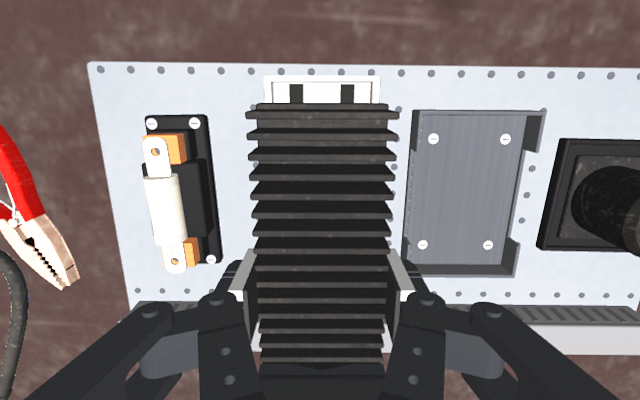

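```bash
python3 - <<'E'
from h import *
w=lambda u,v,z:px("w7.png",u,v,z)[:2].round(4)
print("conv near",w(252,104,.168),w(392,104,.168))
for z in(.03,.04,.05):print(z,"cradle near outer",w(264,77,z),w(380,76,z))
print("fuse holes",w(155,152,.054),w(176,261,.054),"base near corners",w(146,115,.034),w(208,115,.034),"screws",w(151,123,.034),w(195,123,.034),w(211,259,.034),"copper",w(183,133,.051),w(186,162,.051),w(200,238,.051))
print("tray scr",[w(*a,.016) for a in[(433,139),(505,139),(423,244),(488,245)]])
E
```

```text
conv near [ 0.4177 -0.1848] [ 0.4154 -0.1388]
0.03 cradle near outer [ 0.404  -0.2033] [ 0.3991 -0.1219]
0.04 cradle near outer [ 0.4044 -0.2016] [ 0.3997 -0.1235]
0.05 cradle near outer [ 0.4047 -0.2   ] [ 0.4002 -0.1251]
fuse holes [ 0.4567 -0.2731] [ 0.5383 -0.2648] base near corners [ 0.4341 -0.2868] [ 0.4318 -0.2425] screws [ 0.4396 -0.2837] [ 0.4379 -0.2521] [ 0.5458 -0.2452] copper [ 0.4433 -0.2544] [ 0.4632 -0.2537] [ 0.52  -0.247]
tray scr [array([ 0.4423, -0.0737]), array([ 0.4393, -0.0176]), array([ 0.5315, -0.069 ]), array([ 0.5294, -0.0133])]
```

```bash
python3 -m pendant '[[-0.01,0,-0.08,0,0,0],[0,0,-0.1,0,0,0],[0,0,-0.1,0,0,0],[0,0,-0.08,0,0,0],[0,0,-0.05,0,0,0],[0,0,-0.03,0,0,0],[0,0,-0.02,0,0,0],[0,0,-0.01,0,0,0],[0,0,-0.005,0,0,0],[0,0,0,0,0,0]]' -1
python3 -m pendant '[[0,0,-0.0025,0,0,0],[0,0,-0.0025,0,0,0],[0,0,-0.0025,0,0,0],[0,0,-0.0025,0,0,0],[0,0,-0.0025,0,0,0],[0,0,-0.0025,0,0,0],[0,0,-0.0025,0,0,0],[0,0,-0.0025,0,0,0],[0,0,0,0,0,0],[0,0,0,0,0,0]]' -1
```

```text
time_s: 33.1
eef_pos: [0.4866, -0.1584, 0.0545]
eef_rot: [0.0, -0.026, 1.0, -0.0]
wrist_force: [0.7, 0.4, -3.5]
opening: 0.589
grasp_force: 63.4
time_s: 34.35
eef_pos: [0.4864, -0.1583, 0.0503]
eef_rot: [-0.0, -0.026, 1.0, -0.0]
wrist_force: [-0.4, 0.6, -2.7]
opening: 0.593
grasp_force: 63.4
```

```bash
for i in 1 2; do python3 -m pendant '[[0,0,-0.003,0,0,0],[0,0,-0.003,0,0,0],[0,0,-0.003,0,0,0],[0,0,-0.003,0,0,0],[0,0,-0.003,0,0,0],[0,0,-0.003,0,0,0],[0,0,-0.003,0,0,0],[0,0,-0.003,0,0,0],[0,0,0,0,0,0],[0,0,0,0,0,0]]' -1; done
```

```text
time_s: 35.6
eef_pos: [0.4864, -0.1583, 0.0455]
eef_rot: [0.0, -0.026, 1.0, -0.0]
wrist_force: [0.5, -0.2, -3.6]
opening: 0.599
grasp_force: 63.4
time_s: 36.85
eef_pos: [0.4865, -0.1583, 0.0441]
eef_rot: [-0.0, -0.026, 1.0, 0.0]
wrist_force: [-15.6, 6.6, 35.6]
opening: 0.597
grasp_force: 68.0
```

```bash
python3 -m pendant '[[0,0,0.01,0,0,0],[0,0,0.006,0,0,0],[0,0,0,0,0,0],[0,0,0,0,0,0],[0,0,0,0,0,0],[0,0,0,0,0,0],[0,0,0,0,0,0],[0,0,0,0,0,0],[0,0,0,0,0,0],[0,0,0,0,0,0]]' -1
python3 -m pendant '[[0,0,0,0,0,0],[0,0,0,0,0,0],[0,0,0,0,0,0],[0,0,0,0,0,0],[0,0,0,0,0,0],[0,0,0,0,0,0],[0,0,0.05,0,0,0],[0,0,0.1,0,0,0],[0,0,0.2,0,0,0],[0,0,0.25,0,0,0]]' 0.9
python3 -m pendant '[[0,0.05,0.25,0,0,0],[0,0.15,0.25,0,0,0.06],[0,0.25,0,0,0,0.07],[0,0.25,0,0,0,0.08],[0,0.25,0,0,0,0.08],[0,0.25,0,0,0,0.08],[0,0.25,0,0,0,0.08],[0,0.25,0,0,0,0.08],[0,0.25,0,0,0,0.08],[0,0.25,0,0,0,0.08]]' 1
python3 -m pendant '[[0,0.1,0,0,0,0.08],[0,0.05,0,0,0,0.07],[0,0,0,0,0,0],[0,0,0,0,0,0],[0,0,0,0,0,0],[0,0,0,0,0,0],[0,0,0,0,0,0],[0,0,0,0,0,0],[0,0,0,0,0,0],[0,0,0,0,0,0]]' 1
python3 - <<'E'
from h import *
print(tool(),ctrl.get_obs()["q"].round(2)); snap("wrist","w8.png")
E
```

```text
time_s: 38.1
eef_pos: [0.4866, -0.1584, 0.0442]
eef_rot: [0.0, -0.026, 1.0, -0.0]
wrist_force: [-1.8, 0.3, 5.8]
opening: 0.593
grasp_force: 64.4
time_s: 39.35
eef_pos: [0.4857, -0.1579, 0.1649]
eef_rot: [-0.001, -0.026, 1.0, 0.0]
wrist_force: [0.8, -0.9, 1.3]
opening: 0.948
grasp_force: 0.0
time_s: 40.6
eef_pos: [0.4862, 0.2834, 0.2648]
eef_rot: [0.001, -0.54, 0.842, -0.0]
wrist_force: [1.0, -0.5, -0.9]
opening: 1.002
grasp_force: 0.0
time_s: 41.85
eef_pos: [0.4864, 0.3117, 0.2639]
eef_rot: [-0.0, -0.633, 0.774, 0.0]
wrist_force: [0.3, 0.5, -0.2]
opening: 1.0
grasp_force: 0.0
(array([0.4864, 0.3117, 0.2639]), 'closing-axis yaw deg', np.float64(168.6), 'z', array([-0., -0., -1.])) [ 0.36  0.17  1.57 -0.    1.4  -2.58]
```

View pics/w8.png

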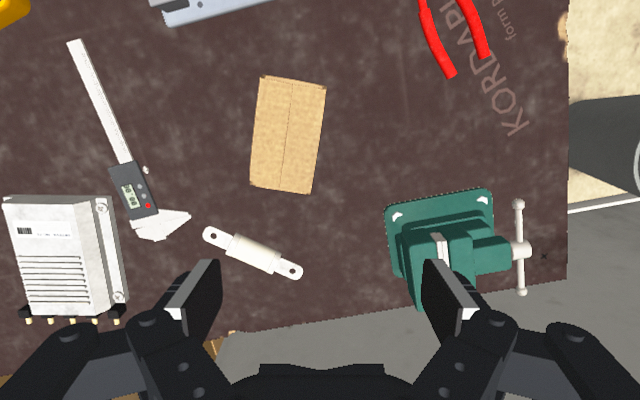

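The carton's top corners are at (262,76), (327,87), (311,194) and (249,182), and it hasn't moved. The vise and the loose fuse are clear of it.

```bash
python3 - <<'E'
from h import *
w=lambda u,v,z:px("w8.png",u,v,z)[:2]
c=[w(*p,.062) for p in[(262,76),(327,87),(311,194),(249,182)]];print(c,np.mean(c,0))
d=(c[2]+c[3]-c[0]-c[1])/2;print(np.linalg.norm(d),np.linalg.norm(c[0]-c[1]),np.degrees(np.arctan2(d[1],d[0])))
d=c[1]-c[0]+c[2]-c[3];print(np.degrees(np.arctan2(d[1],d[0])))
E
```

```text
[array([0.52168744, 0.21132312]), array([0.46438116, 0.23279904]), array([0.50062745, 0.33194384]), array([0.55972526, 0.30707218])] [0.51160533 0.27078454]
0.10428536061216696 0.06119824827083118 69.13557286159923
158.2894759079568
```

```bash
python3 -m pendant '[[0.06,-0.1,-0.1,0,0,-0.05],[0.0665,-0.1,-0.15,0,0,-0.058],[0,-0.002,-0.15,0,0,0],[0,0,-0.15,0,0,0],[0,0,-0.13,0,0,0],[0,0,-0.12,0,0,0],[0,0,-0.1,0,0,0],[0,0,-0.1,0,0,0],[0,0,-0.09,0,0,0],[0,0,-0.055,0,0,0]]' 1
python3 -m pendant '[[0,0,0,0,0,0],[0,0,0,0,0,0],[0,0,0,0,0,0],[0,0,0,0,0,0],[0,0,0,0,0,0],[0,0,0,0,0,0],[0,0,0,0,0,0],[0,0,0,0,0,0],[0,0,0,0,0,0],[0,0,0,0,0,0]]' -1
python3 - <<'E'
from h import *
print(tool())
E
```

```text
time_s: 43.15
eef_pos: [0.5113, 0.2712, 0.0337]
eef_rot: [-0.0, -0.566, 0.825, 0.0]
wrist_force: [0.2, -0.1, 0.3]
opening: 0.999
grasp_force: 0.0
time_s: 44.4
eef_pos: [0.5117, 0.2713, 0.0349]
eef_rot: [-0.0, -0.566, 0.825, 0.0]
wrist_force: [0.5, -0.2, -1.2]
opening: 0.8
grasp_force: 69.0
(array([0.5117, 0.2713, 0.0349]), 'closing-axis yaw deg', np.float64(158.88), 'z', array([-0.,  0., -1.]))
```

```bash
python3 -m pendant '[[0,0,0.05,0,0,0],[0,0,0.1,0,0,0],[0,0,0.15,0,0,0],[0,0,0.2,0,0,0],[0,0,0.2,0,0,0],[0,-0.03,0.125,0,0,-0.02],[0,-0.06,0,0,0,-0.06],[-0.02,-0.1,0,0,0,-0.08],[-0.02,-0.13,0,0,0,-0.08],[-0.02,-0.16,0,0,0,-0.08]]' -1
python3 -m pendant '[[-0.02,-0.18,0,0,0,-0.08],[-0.02,-0.18,0,0,0,-0.08],[-0.03,-0.18,0,0,0,-0.08],[0,-0.17,0,0,0,-0.08],[0,-0.15,0,0,0,-0.07],[0,-0.12,0,0,0,-0.026],[0,-0.08,0,0,0,0],[0,-0.038,0,0,0,0],[0,0,0,0,0,0],[0,0,0,0,0,0]]' -1
python3 - <<'E'
from h import *
print(tool()); snap("wrist","w9.png")
E
```

```text
time_s: 45.65
eef_pos: [0.4998, 0.1749, 0.2017]
eef_rot: [0.001, -0.341, 0.94, -0.0]
wrist_force: [0.4, -0.6, -0.6]
opening: 0.796
grasp_force: 69.3
time_s: 46.9
eef_pos: [0.4857, -0.0436, 0.1999]
eef_rot: [-0.0, -0.024, 1.0, 0.0]
wrist_force: [-0.4, 1.1, -1.8]
opening: 0.796
grasp_force: 69.2
(array([ 0.4857, -0.0436,  0.1999]), 'closing-axis yaw deg', np.float64(92.7), 'z', array([-0.,  0., -1.]))
```

View pics/w9.png

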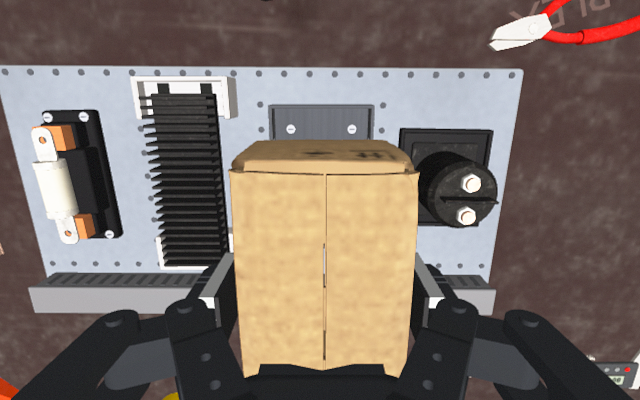

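```bash
python3 - <<'E'
from h import *
w=lambda u,v,z:px("w9.png",u,v,z)[:2].round(4)
print("carton near top",w(231,173,.227),w(417,173,.227),"bottom",w(244,142,.165),w(404,142,.165))
print("tray near",w(270,105,.033),w(373,105,.033),"scr",w(291,129,.016),w(352,128,.016))
E
```

```text
carton near top [ 0.436  -0.0748] [ 0.4332 -0.015 ] bottom [ 0.4346 -0.084 ] [ 0.4309 -0.0051]
tray near [ 0.4209 -0.0903] [ 0.4168 -0.0026] scr [ 0.4419 -0.0734] [ 0.4384 -0.0175]
```

```bash
python3 -m pendant '[[-0.01,0,-0.08,0,0,0],[0,0,-0.12,0,0,0],[0,0,-0.12,0,0,0],[0,0,-0.12,0,0,0],[0,0,-0.1,0,0,0],[0,0,-0.06,0,0,0],[0,0,-0.04,0,0,0],[0,0,-0.03,0,0,0],[0,0,-0.02,0,0,0],[0,0,0,0,0,0]]' -1
python3 -m pendant '[[0,0,-0.0025,0,0,0],[0,0,-0.0025,0,0,0],[0,0,-0.0025,0,0,0],[0,0,-0.0025,0,0,0],[0,0,-0.0025,0,0,0],[0,0,-0.0025,0,0,0],[0,0,-0.0025,0,0,0],[0,0,-0.0025,0,0,0],[0,0,0,0,0,0],[0,0,0,0,0,0]]' -1
```

```text
time_s: 48.2
eef_pos: [0.4838, -0.0443, 0.0619]
eef_rot: [0.0, -0.023, 1.0, -0.0]
wrist_force: [-0.5, 0.9, -1.2]
opening: 0.798
grasp_force: 69.2
time_s: 49.45
eef_pos: [0.4837, -0.0443, 0.0579]
eef_rot: [-0.0, -0.023, 1.0, -0.0]
wrist_force: [-0.4, -0.5, -1.5]
opening: 0.797
grasp_force: 69.2
```

```bash
python3 -m pendant '[[0,0,-0.0025,0,0,0],[0,0,-0.0025,0,0,0],[0,0,-0.0025,0,0,0],[0,0,-0.0025,0,0,0],[0,0,-0.0025,0,0,0],[0,0,-0.0025,0,0,0],[0,0,-0.0025,0,0,0],[0,0,-0.0025,0,0,0],[0,0,0,0,0,0],[0,0,0,0,0,0]]' -1
```

```text
time_s: 50.7
eef_pos: [0.4837, -0.0443, 0.0539]
eef_rot: [0.0, -0.023, 1.0, -0.0]
wrist_force: [-0.9, -0.2, -1.0]
opening: 0.798
grasp_force: 69.2
```

```bash
python3 -m pendant '[[0,0,-0.0025,0,0,0],[0,0,-0.0025,0,0,0],[0,0,-0.0025,0,0,0],[0,0,-0.0025,0,0,0],[0,0,-0.0025,0,0,0],[0,0,-0.0025,0,0,0],[0,0,-0.0025,0,0,0],[0,0,0,0,0,0],[0,0,0,0,0,0],[0,0,0,0,0,0]]' -1
```

```text
time_s: 51.95
eef_pos: [0.4838, -0.0443, 0.0504]
eef_rot: [0.0, -0.023, 1.0, -0.0]
wrist_force: [0.7, 0.4, -1.2]
opening: 0.8
grasp_force: 69.2
```

```bash
python3 -m pendant '[[0,0,-0.0025,0,0,0],[0,0,-0.0025,0,0,0],[0,0,-0.0025,0,0,0],[0,0,-0.0025,0,0,0],[0,0,-0.0025,0,0,0],[0,0,-0.0025,0,0,0],[0,0,0,0,0,0],[0,0,0,0,0,0],[0,0,0,0,0,0],[0,0,0,0,0,0]]' -1
```

```text
time_s: 53.2
eef_pos: [0.4838, -0.0443, 0.0495]
eef_rot: [-0.0, -0.023, 1.0, 0.0]
wrist_force: [-10.1, 1.8, 24.2]
opening: 0.799
grasp_force: 72.7
```

```bash
python3 -m pendant '[[0,0,0.01,0,0,0],[0,0,0,0,0,0],[0,0,0,0,0,0],[0,0,0,0,0,0],[0,0,0,0,0,0],[0,0,0,0,0,0],[0,0,0,0,0,0],[0,0,0,0,0,0],[0,0,0,0,0,0],[0,0,0,0,0,0]]' -1
python3 -m pendant '[[0,0,0,0,0,0],[0,0,0,0,0,0],[0,0,0,0,0,0],[0,0,0,0,0,0],[0,0,0,0,0,0],[0,0,0.03,0,0,0],[0,0,0.06,0,0,0],[0,0,0.1,0,0,0],[0,0,0.2,0,0,0],[0,0,0.2,0,0,0]]' 1
python3 -m pendant '[[0,0,0.2,0,0,0],[0,-0.1,0.2,0,0,0],[0,-0.1,0.2,0,0,0],[0,-0.1,0.2,0,0,0],[0,-0.1,0,0,0,0],[0,0,0,0,0,0],[0,0,0,0,0,0],[0,0,0,0,0,0],[0,0,0,0,0,0],[0,0,0,0,0,0]]' 1
python3 - <<'E'
from h import *
print(tool()); snap("wrist","w10.png",(0,0,640,300),1.25)
E
```

```text
time_s: 54.45
eef_pos: [0.484, -0.0444, 0.0496]
eef_rot: [0.0, -0.023, 1.0, -0.0]
wrist_force: [-0.9, -0.4, 5.4]
opening: 0.796
grasp_force: 70.0
time_s: 55.7
eef_pos: [0.4836, -0.0443, 0.1693]
eef_rot: [0.0, -0.023, 1.0, -0.0]
wrist_force: [0.5, 0.4, 1.2]
opening: 1.002
grasp_force: 0.0
time_s: 56.95
eef_pos: [0.4837, -0.1239, 0.3272]
eef_rot: [-0.0, -0.023, 1.0, 0.0]
wrist_force: [-0.3, -0.5, 0.9]
opening: 1.003
grasp_force: 0.0
(array([ 0.4837, -0.1239,  0.3272]), 'closing-axis yaw deg', np.float64(92.67), 'z', array([-0.,  0., -1.]))
```

View pics/w10.png

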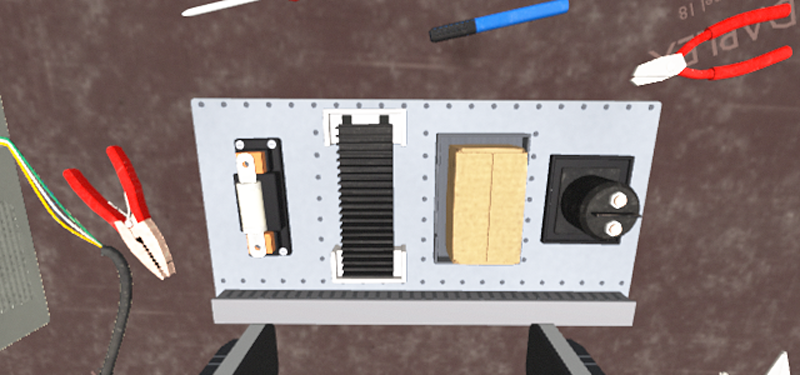

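The converter, carton and contactor look well seated. The fuse at (245,205) seems to sit left on its base, so I'll look from straight above it.

```bash
python3 -m pendant '[[-0.05,-0.15,-0.1,0,0,0.01],[-0.05,-0.2,-0.1,0,0,0.01],[-0.05,-0.2,-0.1,0,0,0],[-0.05,-0.18,-0.1,0,0,0],[0,0,0,0,0,0],[0,0,0,0,0,0],[0,0,0,0,0,0],[0,0,0,0,0,0],[0,0,0,0,0,0],[0,0,0,0,0,0]]' 1
python3 - <<'E'
from h import *
print(tool()); snap("wrist","w11.png",(200,50,460,270),3)
E
```

```text
time_s: 58.25
eef_pos: [0.4439, -0.27, 0.2476]
eef_rot: [0.0, -0.039, 0.999, -0.0]
wrist_force: [-0.3, 0.0, -0.7]
opening: 1.002
grasp_force: 0.0
(array([ 0.4439, -0.27  ,  0.2476]), 'closing-axis yaw deg', np.float64(94.46), 'z', array([ 0., -0., -1.]))
```

View pics/w11.png

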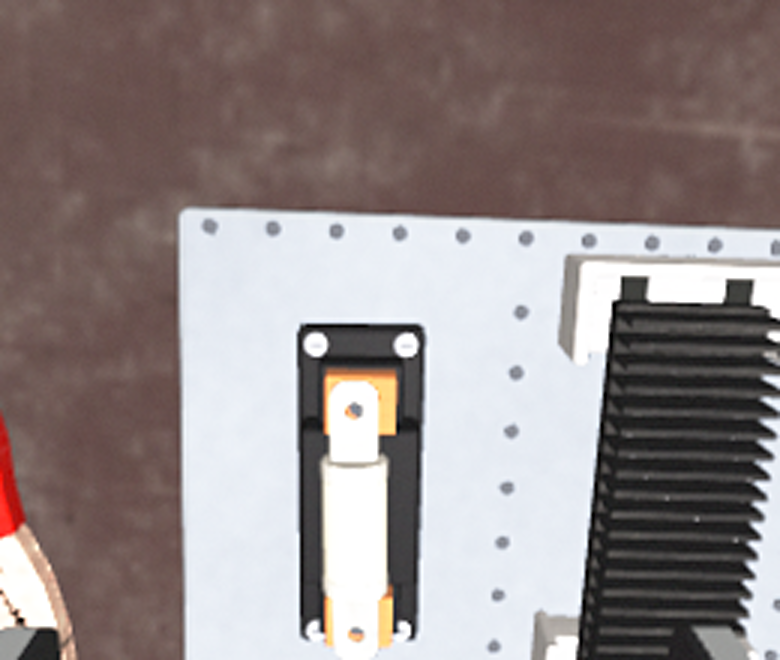

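From above, the blade hole (354,410) is about 2.5 mm from the copper's centre (361), and the body sits between the blocks. That's within tolerance, so I'm handing in.

```bash
python3 -c "
from bench import ctrl
print(ctrl.hand_in())"
```

```text
the job is handed in; nothing more can be done
None
```

All four parts were placed in their own seats and released, and the job was handed in at about 58 s; the hand-in returned no verdict, but my last pictures and measurements put every part within tolerance.

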